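Hang a medal carrier in the notch of a lacquer-drying rail

ROBOT

A 6-joint arm with a two-finger parallel gripper is mounted at the origin on the work surface. World frame = base frame: x ahead of the robot, y to its left, z up, the work surface at z = 0. Lengths are in m, angles in rad, forces in N, time in s.
With the tool pointing down it reaches from about 0.425 to 0.95 m from the base axis. Payload 14.7 kg.
Tool frame: the origin (TCP) lies between the finger pads, 19 mm behind the fingertips; this is the grasp point; z points along the fingers, y is the line along which they close (so a half turn about z gives the same grasp; the last joint's range is limited). The gripper opens to 85 mm and grips with 20 to 120 N. Pads are 22 mm wide; open, the fingers measure 114 mm over their backs; the gripper's body (76 mm by 85 mm) begins 54 mm behind the grasp point. The pads swing forward as they close: fully open they stand 13 mm farther back than shut.
Start: joints at [1.094, 0.48, 1.596, -0, 1.065, -0.047], TCP at [0.271, 0.591, 0.25] pointing down, gripper open.
Joint ranges: [-2.75, 2.75], [-0.82, 2.05], [0.23, 2.67], [-1.56, 4.7], [0.09, 2.69], [-2.92, 2.92]. Speed limits (rad/s): [1.89, 1.89, 2.39, 3.01, 3.01, 3.01].

INTERFACE

Orientations are given as a unit quaternion [w, x, y, z].
In Python, from rig import manip gives the robot as it stands.
- The arm moves only by the tool send_rows, never from a script. Its argument "plan" is a list of rows, each an object of numbers: "jaw": the opening, from -1 (shut) to 1 (fully open); "dx", "dy", "dz": the shift along the tool's x, y, z normalised to -1 to 1, where 1 is 0.5 m; "twist": the turn about the tool's z normalised to -1 to 1, where 1 is pi/4 rad. In form: [{"jaw": .., "dx": .., "dy": .., "dz": .., "twist": ..}, ...]. A call has 1 to 8 rows; each row is the pose to reach, as a shift and turn from the pose commanded when the call began, along the tool's axes at that moment; what a row does not reach only later rows make up. A row lasts 1/12 s, in which the tool goes at most 41.7 mm and 7.16 degrees, less where a joint would pass 70% of its speed; a pose out of reach is approached as far as the arm can. A call with a number of a shift or a turn outside -1 to 1 is refused whole. A call with a gripper value outside its range is refused whole. The fingers move at their own pace and stop on an object; the grip force is fixed at half the most. Time passes only in rows, so rows that repeat a pose let the fingers close. It gives the time, the measured TCP pose, the force, the opening and the grip force at its end, in the units of the state.
- manip.read_state(): the state, without advancing time (a new reading comes with each control period).
- manip.read_camera(name): name is "scene" or "top" or "wrist"; returns a dict with "frame" (400x640x3 uint8, red, green, blue), "mtx" (3x3 intrinsics, pixels), "xyz" and "attitude" of the camera in the world; the wrist camera has in their place "hand_eye" (4x4, takes a point from camera to tool coordinates, whose origin is the TCP and whose axes are the flange's). Camera axes: x right, y down, z forward; pixel columns grow to the right and rows downward; lengths in m; the calibration is good to about 2 mm. A picture is of the moment at which its call begins: read the wrist's pose just before it. There is no depth.
- manip.hand_in(): hands the job in; it is judged then, once.
The state is a dict: "time_s": time; "qpos": joint angles; "dq": joint speeds; "joint_efforts": joint torques, N m; "tcp_pos": TCP position; "tool_rot": TCP orientation; "ft_force": force on the tool from outside, world axes, zero at the start; "moment": the same for the moment, N m; "opening": finger opening in m; "gripper_force": force on a finger pad.
Only numpy, scipy, OpenCV 4.12 (cv2) and the standard library are available. Lean on these libraries where they do the work, as an engineer would, in place of code of your own. Each camera call takes 0.05 s, during which the arm holds its last target. There are 200 camera calls.

TASK

Take the hooked medal carrier out of its wooden block and hang it on the raised drying rail: lift its hook over the rail's anti-jump lip, lower it gently until the tongue is in the channel behind the lip, and feel along the channel for the one notch until the tongue drops fully home and the carrier hangs by its bridge on the lip. Press only lightly on the rail at all times (well under 15 N), never drop the carrier, leave everything else where it is, and let go at the end.

Things in the scene. Friction and masses are not known exactly. Their poses are not given: they have to be found in the camera images.
- carrier: Hooked carrier: loose brass plate with a round medal on its face, 0.25 to 0.38 kg, standing upright in block_a. Origin: centre of the plate's bottom edge; x out of the medal's face, z up the plate. Plate 6 mm thick (x), 44 wide (y), 90 tall; medal disc 38 mm across, 10 thick, on the +x face. A hook (see tongue_tip) and a grip tab (see grip_tab) are on its top.
- tongue_tip (a point): Centre of the lower end of the hook's tongue (carrier frame -18, 0, 72 mm; same axes). From the plate's top a bridge (z 90 to 98 mm, 24 mm wide in y) runs back to x = -21 mm; from its end the tongue hangs down (x -21 to -15 mm, 20 mm wide in y, z 72 to 90 mm), leaving a throat 12 mm wide (x -15 to -3 mm), 18 mm deep, open downward.
- grip_tab (a point): Point to hold in the grip tab (carrier frame -9, 0, 122 mm; same axes). The tab stands on the bridge, 12 mm (x) by 24 mm (y), z 98 to 138 mm; a TCP here leaves the fingertips 5 mm above the bridge.
- plain_plate: Look-alike in block_b: same plate, disc and tab (tab centred on the plate, top at 138 mm), but no hook. A bystander. Origin and axes as the carrier's.
- block_a: Fixed wooden block 70 x 70 x 38 mm with a slot (8 mm in x, 48 mm in y, 28 mm deep) in which the carrier stands; origin under its centre.
- block_b: The other block, alike, in which the plain plate stands.
- stand: Drying-rail stand, fixed. Origin on the table under the middle of the lip's thickness; x points out of the rail's open side, where carriers hang, away from the robot. Posts 14 mm square, 154 mm high, at x = -42, y = -120 and 120 mm, carry an aluminium rail 320 mm long along y. A foot plate 12 mm high covers x -60 to 10 mm, y -150 to 150 mm.
- stand_mid (a point): Point 145 mm above the stand's origin (axes as the stand's). The rail is clamped by hand, its place not measured: the top of its lip lies 137 to 153 mm above the table (145 in the middle), and the centre of its notch at y = -17 to 17 mm in the stand's frame. On its rubber mounts the rail sinks 1 mm per 4 N of load.
- rail_section (a point): Same point; it describes the rail's section (stand frame x; heights from the lip's top). Anti-jump lip x -3 to 3 mm, its front face going down 70 mm as an apron; behind it a channel x -17 to -3 mm with its floor 10 mm below the lip's top; then a back wall 6 mm thick, 2 mm higher than the lip.
- rail_notch (a point): Same point; it describes the notch, not its place. The channel floor has one notch, 24 mm long in y, square-edged, over the channel's full width. The tongue drops in until the bridge sits on the lip: tongue tip then 18 mm below the lip's top, 8 mm below the floor. Another carrier, fixed to the rail, hangs 135 mm to the -y side of the notch, tab top 48 mm above the lip.
- pad (a joint): Travel (m) of the small sprung plastic pad in the bottom of the notch: 0 when the notch is empty, 8 mm at most; its top lies 2 mm below the channel floor and it takes 0.2 N per mm. It reads 4 to 6 mm with a carrier fully home, and does not move for a carrier riding on the channel floor.
- stamp_a: Bystander: small brass medal on a square foot, 26 x 26 mm, about 57 mm tall, loose on the table; origin under its foot.
- stamp_b: Bystander: a like one, about 51 mm tall.
- stamp_c: Bystander: a like one, about 59 mm tall.
- mug: Bystander: blue ceramic mug, 84 mm wide, 90 mm tall, standing on the table; origin under its centre.
- graver: Bystander: engraver's hand tool, 160 mm long, lying on the table.
- brush: Bystander: brush, 180 mm long, lying on the table.
- tape: Bystander: white ring of tape, 70 mm across, 18 mm high, lying on the table.
Mind the look-alikes: they are no part of the job. Leave any pink, purple or red look-alike of the carrier alone.

How it is judged:
By the outcome, as a careful person would: the job done as asked, in the order asked, and still so for the second after the job is handed in, with the robot touching nothing.
It also fails if it takes over 64 s, if anything falls off the work surface, if the arm or the gripper's body presses on something with over 40 N, if the wrist force passes 120 N, or if a joint passes its speed limit or range.

## Working session

There is one attempt and no reset: what is moved stays moved. The work goes in short steps, Python scripts to look and compute and a tool call to move; the robot and the scene stay as the last step left them, time stands still between calls to the robot, and variables do not carry over. Pictures are saved under pics/ and viewed, at most 13 in all, crops included, and the job is handed in when it is done.

Besides the shell and the picture viewer there is one more tool, called after "Call:" in YAML: its name, and indented under it one key for each argument. send_rows: Moves the arm, as the interface text tells. Its arguments: {"type":"object","properties":{"plan":{"type":"array","items":{"type":"object","properties":{"jaw":{"type":"number"},"dx":{"type":"number","minimum":-1,"maximum":1},"dy":{"type":"number","minimum":-1,"maximum":1},"dz":{"type":"number","minimum":-1,"maximum":1},"twist":{"type":"number","minimum":-1,"maximum":1}}}}},"required":["plan"]}

```bash
mkdir -p pics
cat > h.py <<'E'
import cv2, numpy as np, json
from rig import manip
from scipy.spatial.transform import Rotation as R
def rot(q): return R.from_quat([q[1],q[2],q[3],q[0]]).as_matrix()
def snap(name,fn):
    s=manip.read_state(); c=manip.read_camera(name)
    K=np.array(c["mtx"])
    if name=="wrist":
        T=np.eye(4);T[:3,:3]=rot(s["tool_rot"]);T[:3,3]=s["tcp_pos"]
        W=T@np.array(c["hand_eye"]);Rm=W[:3,:3];t=W[:3,3]
    else:
        Rm=np.array(c["attitude"]); Rm=rot(Rm) if Rm.size==4 else Rm; t=np.array(c["xyz"])
    cv2.imwrite("pics/"+fn+".png",c["frame"][:,:,::-1])
    np.savez("pics/"+fn+".npz",K=K,R=Rm,t=t)
    return s
def cam(fn):
    d=np.load("pics/"+fn+".npz");return d["K"],d["R"],d["t"]
def atz(fn,u,v,z):
    K,Rm,t=cam(fn);d=Rm@np.linalg.solve(K,[u,v,1.]);return t+d*(z-t[2])/d[2]
def proj(fn,p):
    K,Rm,t=cam(fn);q=K@(Rm.T@(np.array(p)-t));return q[:2]/q[2]
def tri(*obs):
    A=np.zeros((3,3));b=np.zeros(3)
    for fn,u,v in obs:
        K,Rm,t=cam(fn);d=Rm@np.linalg.solve(K,[u,v,1.]);d/=np.linalg.norm(d);P=np.eye(3)-np.outer(d,d);A+=P;b+=P@t
    p=np.linalg.solve(A,b);return p,[np.round(proj(o[0],p)-o[1:],1) for o in obs]
E
python3 -c "
from h import *
s=snap('top','top0');snap('scene','scene0')
for f in('top0','scene0'):print(cam(f))
print(s)"
```

```text
(array([[428.50358895,   0.        , 318.63677075],
       [  0.        , 428.50358895, 196.42830086],
       [  0.        ,   0.        ,   1.        ]]), array([[ 0.0159963 , -0.99545459,  0.09388439],
       [-0.9995363 , -0.01348716,  0.0272999 ],
       [-0.02590958, -0.09427755, -0.99520874]]), array([0.45060091, 0.05310042, 1.1431897 ]))
(array([[388.83270563,   0.        , 318.32519151],
       [  0.        , 388.83270563, 198.13872585],
       [  0.        ,   0.        ,   1.        ]]), array([[-0.3176935 ,  0.76255954, -0.56353686],
       [ 0.94814208,  0.26167017, -0.18043093],
       [ 0.00987146, -0.59163475, -0.80614569]]), array([1.10428961, 0.23915566, 0.9143678 ]))
{'time_s': 0.0, 'qpos': array([ 1.09442004e+00,  4.80826113e-01,  1.59683715e+00,  3.29020567e-05,
        1.06507456e+00, -4.65988556e-02]), 'dq': array([-6.79130442e-05, -1.24179778e-04, -8.01813322e-05, -2.14756234e-04,
       -1.06809820e-03, -9.47910556e-04]), 'joint_efforts': array([-1.51557415e-04, -9.50654626e+01, -4.30185449e+01, -1.68415272e-04,
        1.22611484e-02, -3.20095899e-05]), 'tcp_pos': array([0.27064051, 0.59058154, 0.24938977]), 'tool_rot': array([-1.61920481e-04,  2.13246466e-01,  9.76998268e-01, -5.49397390e-04]), 'ft_force': array([-0.01322294, -0.51233811,  0.39644969]), 'moment': array([ 0.03877043, -0.04097963,  0.00670803]), 'gripper_force': 0.0, 'opening': 0.08533818550333219}
```

View pics/top0.png

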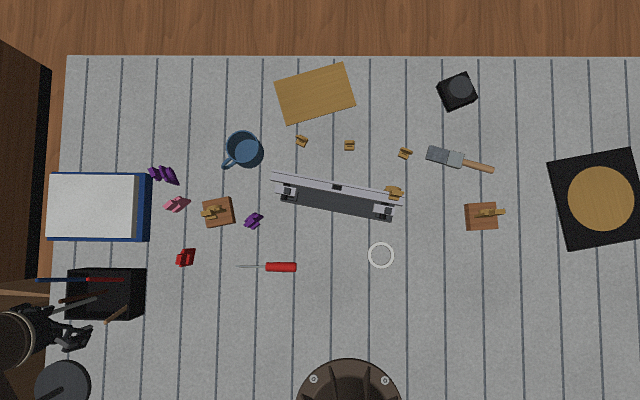

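View pics/scene0.png

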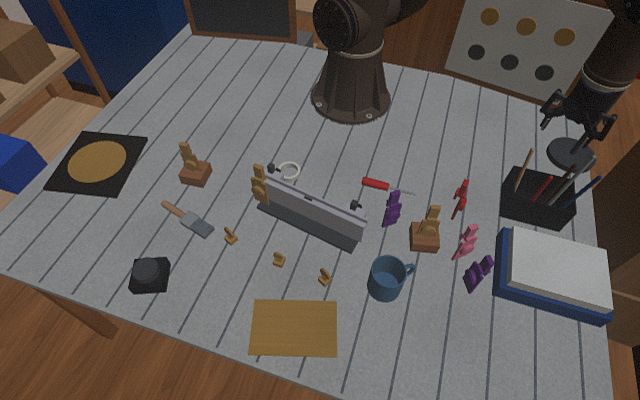

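The top view shows blocks at about (217,212) and (482,216), the rail from (272,180) to (403,205), and a dark spot at (337,187) that is likely the notch. I'll enlarge these areas to tell carrier from plain plate.

```bash
python3 -c "
from h import *
t=cv2.imread('pics/top0.png');s=cv2.imread('pics/scene0.png')
def c(i,x,y,w,h,W,H):return cv2.resize(i[y:y+h,x:x+w],(W,H),interpolation=cv2.INTER_CUBIC)
a=np.hstack([c(t,190,185,50,50,250,250),c(t,455,190,50,50,250,250),c(s,400,195,50,60,250,250)])
b=np.hstack([c(t,260,160,160,65,500,203),c(s,170,135,50,60,250,203)])
cv2.imwrite('pics/c1.png',np.vstack([a,b]))"
```

```text
(no output)
```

View pics/c1.png

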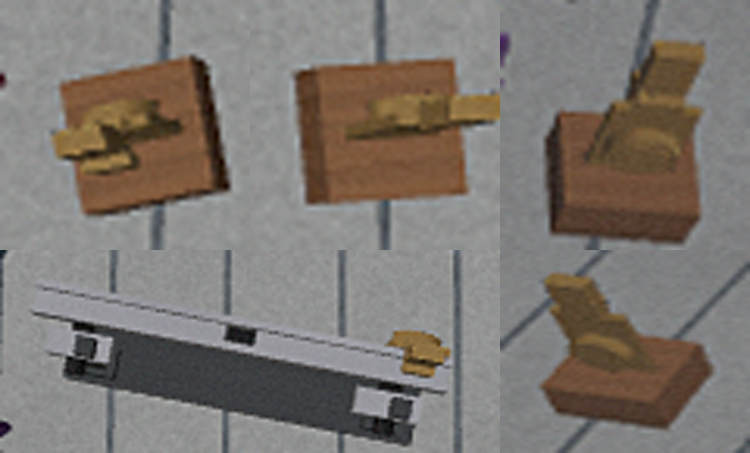

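Left block (top 217,212) holds the hooked carrier, with the tongue towards the robot at crop (110,162). The right one has no hook. The notch shows as a dark gap in the channel at about top (337,187).

```bash
python3 -c "
from h import *
c=[atz('top0',190+x/5,185+y/5,.038) for x,y in[(62,85),(190,58),(212,187),(85,215)]]
print(np.round(c,4),np.mean(c,0)); 
for i in range(4):
  d=c[(i+1)%4]-c[i];print(np.hypot(*d[:2]),np.degrees(np.arctan2(d[1],d[0])))
r=lambda x,y,z:np.round(atz('top0',260+x/3.125,160+(y-250)/3.125,z),4)
print('lip ends',r(37,287,.145),r(447,365,.145),'notch',r(240,335,.137), 'backends',r(33,312,.147),r(443,392,.147))
st=manip.read_state();print(rot(st['tool_rot']),manip.read_camera('wrist')['hand_eye'])
"
```

```text
[[0.5362 0.3863 0.038 ]
 [0.5512 0.3197 0.038 ]
 [0.4843 0.3058 0.038 ]
 [0.4688 0.3714 0.038 ]] [0.51010569 0.34578102 0.038     ]
0.06828786227480456 -77.27349409061985
0.0683687368366089 -168.28298577459253
0.06746609394422215 103.27041838048373
0.06899962045566621 12.411197254975006
lip ends [0.6016 0.1919 0.145 ] [ 0.5466 -0.1161  0.145 ] notch [0.568  0.0381 0.137 ] backends [0.5822 0.1941 0.147 ] [ 0.5262 -0.1128  0.147 ]
[[-9.09045267e-01  4.16697056e-01 -5.15481297e-04]
 [ 4.16697371e-01  9.09044729e-01 -9.90695901e-04]
 [ 5.57754904e-05 -1.11538712e-03 -9.99999376e-01]] [[-4.94555834e-05 -9.60619443e-01 -2.77867383e-01  7.04226665e-02]
 [ 9.99999520e-01  2.24283774e-04 -9.53357358e-04 -1.24695207e-04]
 [ 9.78134760e-04 -2.77867297e-01  9.60618972e-01 -1.25491554e-01]
 [ 0.00000000e+00  0.00000000e+00  0.00000000e+00  1.00000000e+00]]
```

Call:
send_rows:
  plan:
    - {"jaw": 1, "dx": 0, "dy": 0, "dz": -0.08, "twist": 0}
    - {"jaw": 1, "dx": -0.62, "dy": -0.257, "dz": -0.08, "twist": 1}
    - {"jaw": 1, "dx": -0.62, "dy": -0.257, "dz": -0.06, "twist": 1}
    - {"jaw": 1, "dx": -0.62, "dy": -0.257, "dz": -0.04, "twist": 1}
    - {"jaw": 1, "dx": -0.62, "dy": -0.257, "dz": 0, "twist": 1}
    - {"jaw": 1, "dx": -0.62, "dy": -0.257, "dz": 0, "twist": 1}
    - {"jaw": 1, "dx": -0.62, "dy": -0.257, "dz": 0, "twist": 1}
    - {"jaw": 1, "dx": -0.62, "dy": -0.257, "dz": 0, "twist": 1}

```text
time_s: 0.82
tcp_pos: [0.4685, 0.3772, 0.2575]
tool_rot: [-0.0, 0.574, 0.819, -0.0]
ft_force: [1.4, 0.7, 0.3]
opening: 0.0854
gripper_force: 0.0
```

Call:
send_rows:
  plan:
    - {"jaw": 1, "dx": 0, "dy": 0, "dz": 0, "twist": 0.176}
    - {"jaw": 1, "dx": 0, "dy": 0, "dz": 0, "twist": 0.176}
    - {"jaw": 1, "dx": 0, "dy": 0, "dz": 0, "twist": 0.176}
    - {"jaw": 1, "dx": 0, "dy": 0, "dz": 0, "twist": 0.176}

```text
time_s: 1.15
tcp_pos: [0.467, 0.3796, 0.2579]
tool_rot: [-0.0, 0.625, 0.781, 0.0]
ft_force: [-0.6, 0.2, 0.2]
opening: 0.0852
gripper_force: 0.0
```

```bash
python3 -c "
from h import *
s=snap('wrist','w1');print(s['time_s'],s['tcp_pos'],rot(s['tool_rot']),s['qpos'])"
```

```text
1.15 [0.46695934 0.37964305 0.25794733] [[-2.19740759e-01  9.75558299e-01 -6.56872036e-05]
 [ 9.75558266e-01  2.19740769e-01  2.54488567e-04]
 [ 2.62702590e-04 -8.16018357e-06 -9.99999965e-01]] [6.32111777e-01 4.04906231e-01 1.70218152e+00 2.84015115e-04
 1.03440755e+00 4.10417912e-01]
```

View pics/w1.png

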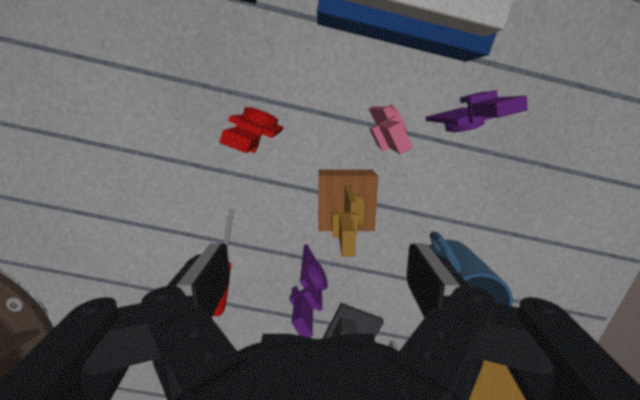

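The wrist view shows the carrier in its block, tab top around (347,247) and tongue on its left, aligned with the block. I'll centre over it and move closer.

Call:
send_rows:
  plan:
    - {"jaw": 1, "dx": -0.084, "dy": 0.051, "dz": 0.1, "twist": 0}
    - {"jaw": 1, "dx": -0.084, "dy": 0.051, "dz": 0.1, "twist": 0}
    - {"jaw": 1, "dx": -0.084, "dy": 0.051, "dz": 0.1, "twist": 0}
    - {"jaw": 1, "dx": -0.084, "dy": 0.051, "dz": 0.1, "twist": 0}
    - {"jaw": 1, "dx": -0.084, "dy": 0.051, "dz": 0.1, "twist": 0}

```text
time_s: 1.62
tcp_pos: [0.5011, 0.3444, 0.2083]
tool_rot: [-0.0, 0.625, 0.78, 0.0]
ft_force: [-0.1, 0.4, 0.5]
opening: 0.0853
gripper_force: 0.0
```

```bash
python3 -c "
from h import *
s=snap('wrist','w2');print(s['time_s'],s['tcp_pos'],s['ft_force'])
a=cv2.imread('pics/w1.png')[160:270,290:400];b=cv2.imread('pics/w2.png')[100:400,200:500]
print(proj('w2',[.501,.344,.148]))
cv2.imwrite('pics/c2.png',np.hstack([cv2.resize(a,(400,400),interpolation=2),cv2.resize(b,(400,400),interpolation=2)]))"
```

```text
1.6167 [0.50108384 0.3443968  0.20826147] [-0.06753806  0.36862644  0.48473651]
[317.37657913 218.35805304]
```

View pics/c2.png

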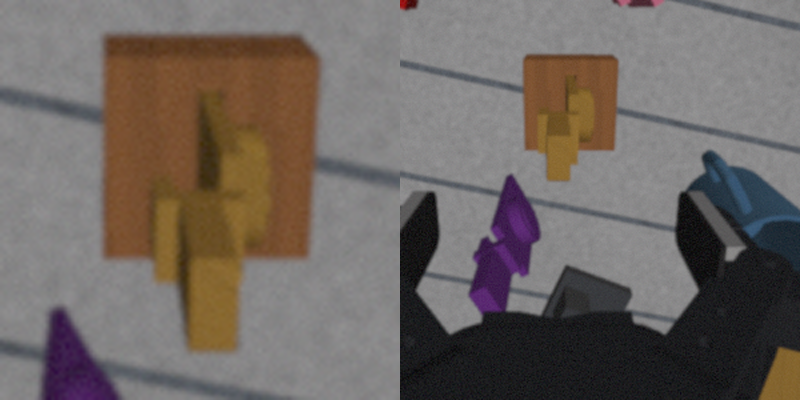

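```bash
python3 -c "
from h import *
w1=lambda x,y:('w1',290+x/3.636,160+y/3.636); w2=lambda x,y:('w2',200+(x-400)/1.3333,100+y/1.3333)
P={}
for n,a,b in[('farL',(190,350),(548,180)),('farR',(237,350),(571,180)),('blkBL',(105,257),(525,150)),('blkBR',(310,257),(615,150)),('blkTL',(105,53),(525,58)),('blkTR',(320,53),(617,58)),('bridgeTongL',(155,195),(539,112))]:
  p,e=tri(w1(*a),w2(*b));P[n]=p;print(n,np.round(p,4),e, 'at z(w2)',np.round(atz(*w2(*b),.148 if 'far' in n else .038),4), np.round(atz(*w1(*a),.148 if 'far' in n else .038),4))
yaw=np.radians(12.6)
for c in[(.510,.346)]:
  M=np.array([[np.cos(yaw),-np.sin(yaw)],[np.sin(yaw),np.cos(yaw)]])
  for q in[(-15,-12,138),(-3,-12,138),(-15,12,138),(-3,12,138)]:
    w=np.r_[np.array(c)+M@np.array(q[:2])/1e3,.010+q[2]/1e3]; a=proj('w1',w);b=proj('w2',w);print(q,w,(a-[290,160])*3.636,(b-[200,100])*1.3333+[400,0])
"
```

```text
farL [0.4993 0.3321 0.1495] [array([ 0., -0.]), array([-0.,  0.])] at z(w2) [0.4994 0.3315 0.148 ] [0.4996 0.3313 0.148 ]
farR [0.5107 0.3336 0.1473] [array([ 0.1, -0.1]), array([-0.1,  0.1])] at z(w2) [0.5107 0.334  0.148 ] [0.5105 0.3338 0.148 ]
blkBL [0.4846 0.3062 0.0433] [array([-0.1,  0.2]), array([ 0.2, -0.2])] at z(w2) [0.4845 0.304  0.038 ] [0.4853 0.3043 0.038 ]
blkBR [0.5532 0.3195 0.0379] [array([-0.1,  0.1]), array([ 0.2, -0.1])] at z(w2) [0.5531 0.3193 0.038 ] [0.5533 0.3197 0.038 ]
blkTL [0.47   0.3732 0.0345] [array([ 0.3, -0.2]), array([-0.4,  0.3])] at z(w2) [0.4705 0.374  0.038 ] [0.4696 0.3736 0.038 ]
blkTR [0.5357 0.3893 0.0424] [array([-0.3,  0.2]), array([ 0.4, -0.2])] at z(w2) [0.5362 0.3886 0.038 ] [0.5372 0.3888 0.038 ]
bridgeTongL [0.4879 0.3538 0.1066] [array([ 0.3, -0.3]), array([-0.4,  0.4])] at z(w2) [0.4889 0.3363 0.038 ] [0.4966 0.3298 0.038 ]
(-15, -12, 138) [0.49797897 0.33101685 0.148     ] [183.08815866 349.84004781] [544.98634342 180.26485882]
(-3, -12, 138) [0.50968997 0.33363457 0.148     ] [233.50492159 349.94558202] [568.9178343  180.26600571]
(-15, 12, 138) [0.49274353 0.35443885 0.148     ] [185.42758269 256.45011629] [544.55875865 134.62242137]
(-3, 12, 138) [0.50445453 0.35705657 0.148     ] [237.17146331 256.55451512] [569.31185898 134.62038225]
```

Call:
send_rows:
  plan:
    - {"jaw": 1, "dx": 0, "dy": 0.0024, "dz": 0.05, "twist": 0}
    - {"jaw": 1, "dx": 0, "dy": 0.0024, "dz": 0.1, "twist": 0}
    - {"jaw": 0, "dx": 0, "dy": 0.0024, "dz": 0.153, "twist": 0}
    - {"jaw": -0.4, "dx": 0, "dy": 0.0024, "dz": 0.153, "twist": 0}
    - {"jaw": -0.4, "dx": 0, "dy": 0.0024, "dz": 0.153, "twist": 0}
    - {"jaw": -0.4, "dx": 0, "dy": 0.0024, "dz": 0.153, "twist": 0}
    - {"jaw": -0.4, "dx": 0, "dy": 0.0024, "dz": 0.153, "twist": 0}

```text
time_s: 2.25
tcp_pos: [0.5035, 0.3446, 0.1334]
tool_rot: [0.0, 0.626, 0.78, 0.001]
ft_force: [0.6, 0.1, -0.5]
opening: 0.0264
gripper_force: 0.0
```

```bash
python3 -c "
from h import *
s=snap('wrist','w3');print(s['time_s'],s['tcp_pos'],s['ft_force'],s['opening'])
b=cv2.imread('pics/w3.png')[80:380,150:550]
cv2.imwrite('pics/c3.png',cv2.resize(b,(800,600),interpolation=2))"
```

```text
2.25 [0.5035168  0.34456783 0.13336374] [ 0.55595639  0.11731597 -0.51133615] 0.026370347656550767
```

View pics/c3.png

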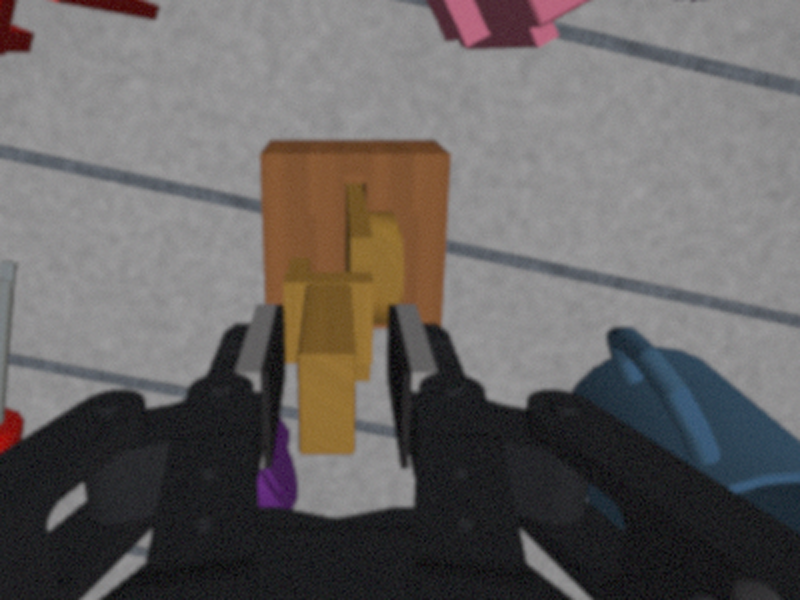

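Tab (centre column ~327) sits about 2 mm left of the finger centre (~336); I'll shift and close.

Call:
send_rows:
  plan:
    - {"jaw": -0.4, "dx": 0, "dy": -0.0036, "dz": 0, "twist": 0}
    - {"jaw": -0.4, "dx": 0, "dy": -0.0036, "dz": 0, "twist": 0}
    - {"jaw": -1, "dx": 0, "dy": -0.0036, "dz": 0, "twist": 0}
    - {"jaw": -1, "dx": 0, "dy": -0.0036, "dz": 0, "twist": 0}
    - {"jaw": -1, "dx": 0, "dy": -0.0036, "dz": 0, "twist": 0}
    - {"jaw": -1, "dx": 0, "dy": -0.0036, "dz": 0, "twist": 0}
    - {"jaw": -1, "dx": 0, "dy": -0.0036, "dz": 0, "twist": 0}

```text
time_s: 2.88
tcp_pos: [0.5013, 0.3434, 0.132]
tool_rot: [0.0, 0.626, 0.78, 0.001]
ft_force: [-1.3, -1.0, 7.1]
opening: 0.0108
gripper_force: 58.9
```

Call:
send_rows:
  plan:
    - {"jaw": -1, "dx": 0, "dy": 0, "dz": -0.015, "twist": 0}
    - {"jaw": -1, "dx": 0, "dy": 0, "dz": -0.04, "twist": 0}
    - {"jaw": -1, "dx": 0, "dy": 0, "dz": -0.08, "twist": 0}
    - {"jaw": -1, "dx": 0, "dy": 0, "dz": -0.14, "twist": 0}
    - {"jaw": -1, "dx": 0, "dy": 0, "dz": -0.21, "twist": 0}
    - {"jaw": -1, "dx": 0, "dy": 0, "dz": -0.28, "twist": 0}
    - {"jaw": -1, "dx": 0, "dy": 0, "dz": -0.34, "twist": 0}
    - {"jaw": -1, "dx": 0, "dy": 0, "dz": -0.34, "twist": 0}

```text
time_s: 3.55
tcp_pos: [0.5029, 0.3445, 0.308]
tool_rot: [0.001, 0.626, 0.78, 0.004]
ft_force: [1.5, 0.4, -2.9]
opening: 0.0113
gripper_force: 59.3
```

Call:
send_rows:
  plan:
    - {"jaw": -1, "dx": 0, "dy": 0, "dz": 0, "twist": 0.1}
    - {"jaw": -1, "dx": 0, "dy": 0, "dz": 0, "twist": 0.3}
    - {"jaw": -1, "dx": 0, "dy": 0, "dz": 0, "twist": 0.45}
    - {"jaw": -1, "dx": 0, "dy": 0, "dz": 0, "twist": 0.508}
    - {"jaw": -1, "dx": 0, "dy": 0, "dz": 0, "twist": 0.508}
    - {"jaw": -1, "dx": 0, "dy": 0, "dz": 0, "twist": 0.508}

```text
time_s: 4.05
tcp_pos: [0.5007, 0.3431, 0.3011]
tool_rot: [-0.0, 0.767, 0.641, -0.0]
ft_force: [-1.0, 0.3, -4.5]
opening: 0.0112
gripper_force: 59.2
```

```bash
python3 -c "
from h import *
s=snap('wrist','w4');print(s['time_s'],s['tcp_pos'],s['ft_force'],s['moment'],s['opening'],rot(s['tool_rot']))
snap('top','top1')
t=cv2.imread('pics/top0.png')[165:230,262:412];w=cv2.imread('pics/w4.png')
cv2.imwrite('pics/c4.png',np.vstack([cv2.resize(t,(720,312),interpolation=2),cv2.resize(w[100:,:],(720,288))[:288]]))"
```

```text
4.05 [0.50066944 0.34306079 0.30110146] [-1.03595919  0.29752748 -4.45641067] [-0.00095395  0.03000309 -0.01136658] 0.011216150784775752 [[ 1.78055008e-01  9.84020371e-01 -5.69411783e-04]
 [ 9.84020438e-01 -1.78055217e-01 -3.41356258e-04]
 [-4.37288251e-04 -4.99532642e-04 -9.99999780e-01]]
```

View pics/c4.png

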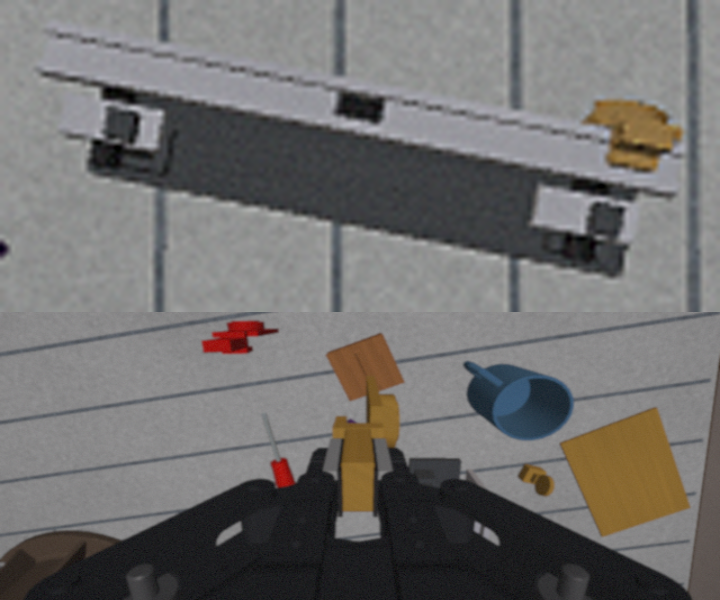

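Carrier is held, about 0.4 kg-force reading, hook intact. The notch is the dark gap at crop (337..385, 92..122). The lip centre abeam of it is at about (0.577, 0.037), consistent with the back-wall edge. I'll go above the channel 30 mm to its +y side.

Call:
send_rows:
  plan:
    - {"jaw": -1, "dx": -0.05, "dy": 0.025, "dz": 0, "twist": 0}
    - {"jaw": -1, "dx": -0.12, "dy": 0.06, "dz": 0, "twist": 0}
    - {"jaw": -1, "dx": -0.19, "dy": 0.095, "dz": 0, "twist": 0}
    - {"jaw": -1, "dx": -0.26, "dy": 0.13, "dz": 0, "twist": 0}
    - {"jaw": -1, "dx": -0.33, "dy": 0.165, "dz": 0, "twist": 0}
    - {"jaw": -1, "dx": -0.4, "dy": 0.2, "dz": 0, "twist": 0}
    - {"jaw": -1, "dx": -0.47, "dy": 0.235, "dz": 0, "twist": 0}
    - {"jaw": -1, "dx": -0.515, "dy": 0.259, "dz": 0, "twist": 0}

```text
time_s: 4.82
tcp_pos: [0.5823, 0.0633, 0.3014]
tool_rot: [0.0, 0.768, 0.64, -0.0]
ft_force: [0.2, 0.7, -2.8]
opening: 0.0115
gripper_force: 59.4
```

Call:
send_rows:
  plan:
    - {"jaw": -1, "dx": 0, "dy": 0, "dz": 0.03, "twist": 0}
    - {"jaw": -1, "dx": 0, "dy": 0, "dz": 0.03, "twist": 0}
    - {"jaw": -1, "dx": 0, "dy": 0, "dz": 0.03, "twist": 0}
    - {"jaw": -1, "dx": 0, "dy": 0, "dz": 0.03, "twist": 0}

```text
time_s: 5.15
tcp_pos: [0.5816, 0.0673, 0.2866]
tool_rot: [-0.0, 0.768, 0.641, -0.0]
ft_force: [-0.3, 0.1, -3.2]
opening: 0.0113
gripper_force: 59.3
```

```bash
python3 -c "
from h import *
s=snap('wrist','w5');print(s['time_s'],s['tcp_pos'],s['ft_force'],s['moment'],s['opening'],rot(s['tool_rot']))
snap('scene','sc1');snap('top','top2')
t=cv2.imread('pics/sc1.png')[130:260,240:400];w=cv2.imread('pics/w5.png')[100:340,170:490]
cv2.imwrite('pics/c5.png',np.vstack([cv2.resize(t,(400,300),interpolation=2),cv2.resize(w,(400,300),interpolation=2)]))"
```

```text
5.15 [0.58158698 0.06729479 0.28662632] [-0.30209185  0.06289964 -3.21324118] [ 0.01141172  0.04123527 -0.04947807] 0.011339335530597834 [[ 1.79169210e-01  9.83818236e-01 -2.68313780e-04]
 [ 9.83818266e-01 -1.79169169e-01  1.68847976e-04]
 [ 1.18042161e-04 -2.94224357e-04 -9.99999950e-01]]
```

View pics/c5.png

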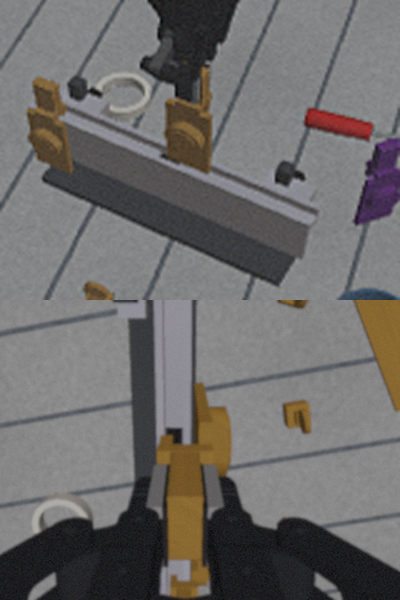

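```bash
python3 -c "
from h import *
w=lambda x,y:('w5',170+x/1.25,100+(y-300)/1.25)
X=np.array([.984,-.178]);Y=np.array([.178,.984]);O=np.array([.577,.037])
for z in(.127,.135,.143):
  for n,x,y in[('notch+yedge',174,429),('lipRear',188,350),('lipfront',195,350),('back',153,350)]:
    p=atz(*w(x,y),z+(0 if 'notch' in n else .010));d=p[:2]-O;print(z,n,'stand xy mm',np.round(1e3*np.array([d@X,d@Y]),1))
g=cv2.cvtColor(cv2.imread('pics/w5.png'),6)
for v in(110,125,140,160):print(v,g[v,285:340])
for v in(190,194,198,202,204,206,208,212):print(v,g[v,296:322])
"
```

```text
0.127 notch+yedge stand xy mm [-9.3  8.4]
0.127 lipRear stand xy mm [ 1.6 71.7]
0.127 lipfront stand xy mm [ 6.7 71.7]
0.127 back stand xy mm [-23.7  71.7]
0.135 notch+yedge stand xy mm [-9.1 11. ]
0.135 lipRear stand xy mm [ 1.6 72.5]
0.135 lipfront stand xy mm [ 6.5 72.5]
0.135 back stand xy mm [-23.   72.6]
0.143 notch+yedge stand xy mm [-8.8 13.6]
0.143 lipRear stand xy mm [ 1.5 73.4]
0.143 lipfront stand xy mm [ 6.3 73.4]
0.143 back stand xy mm [-22.3  73.4]
110 [139 112  83  70  63  53  59  82 119 139 144 143 141 147 135 122 131 142
 146 144 142 147 146 145 144 142 144 148 143 145 145 149 145 145 144 144
 145 133 106  71  62  85 117 134 136 136 136 141 142 140 142 137 133 135
 136]
125 [ 60  59  58  58  60  55  58  73 106 134 144 142 147 146 135 124 134 143
 144 146 145 147 145 143 145 146 145 146 144 144 145 145 144 146 145 145
 146 132 106  74  58  84 120 131 138 142 139 143 141 141 140 140 140 142
 140]
140 [ 60  63  56  60  59  54  61  67  97 132 146 146 147 144 139 126 127 135
 144 145 144 142 141 143 145 142 144 144 142 144 143 146 144 144 142 145
 142 134  98  67  58  90
[... 471 characters left out ...]

 139 142 142 144 146 143 144 141]
198 [147 147 147 148 138 122 128 138 142 138 141 138 140 137 141 141 140 141
 140 139 142 139 144 143 144 137]
202 [144 146 146 149 142 125 101  92  80  81  86  89  89  92  94  96  89  94
  95 105 124 137 143 146 144 139]
204 [144 146 146 147 140 117  91  52  42  27  27  33  26  33  29  24  26  29
  44  76 113 136 144 143 142 136]
206 [146 147 145 148 138 120  87  57  41  28  30  33  31  34  28  26  32  30
  46  78 115 134 145 143 142 137]
208 [141 144 131 118 111 104  93  78  76  77  75  67  53  35  31  29  26  27
  41  78 114 134 143 143 143 134]
212 [134 124 104  91  88  88  89  90  87  88  84  79  54  37  32  15  32  28
  43  80 115 137 146 143 145 134]
```

```bash
python3 -c "
from h import *
X=np.array([.984,-.178]);Y=np.array([.178,.984]);O=np.array([.5778,.0369])
g=cv2.GaussianBlur(cv2.cvtColor(cv2.imread('pics/scene0.png'),6),(1,1),0)
for y in(.06,.09,.12):
  f=lambda x,z:proj('scene0',np.r_[O+X*x+Y*y,z])
  print(y,'front lip z137/145/153',[np.round(f(.003,z),1) for z in(.137,.145,.153)],'back',[np.round(f(-.023,z),1) for z in(.139,.147,.155)])
  u=int(round(f(.003,.145)[0]));v=int(f(.003,.145)[1]);print(u,v-18,g[v-18:v+12,u])
"
```

```text
0.06 front lip z137/145/153 [array([326.2, 211. ]), array([326.2, 209.2]), array([326.3, 207.2])] back [array([331.2, 202.9]), array([331.3, 201. ]), array([331.4, 199.1])]
326 191 [ 83  93 115 130 130 131 136 134 135 134 134 112  73  77 108 134 135 137
 133 112  78  79  78  76  83  87  82  77  75  81]
0.09 front lip z137/145/153 [array([337.2, 216.1]), array([337.3, 214.2]), array([337.5, 212.3])] back [array([342.1, 207.8]), array([342.3, 205.9]), array([342.5, 204. ])]
337 196 [130 132 129 132 129 135 132 130 129 133 137 113  75  80 113 138 137 133
 139 127  75  81  80  80  79  79  82  83  82  79]
0.12 front lip z137/145/153 [array([348.4, 221.2]), array([348.6, 219.3]), array([348.9, 217.5])] back [array([353.2, 212.8]), array([353.5, 210.9]), array([353.8, 209. ])]
349 201 [132 135 132 144 139 141 141 133 139 138 140 127  82  74  91 130 137 135
 138 131 101  82  80  79  83  81  84  80  76  78]
```

Call:
send_rows:
  plan:
    - {"jaw": -1, "dx": 0, "dy": 0.0034, "dz": 0.03, "twist": 0}
    - {"jaw": -1, "dx": 0, "dy": 0.0034, "dz": 0.07, "twist": 0}
    - {"jaw": -1, "dx": 0, "dy": 0.0034, "dz": 0.11, "twist": 0}
    - {"jaw": -1, "dx": 0, "dy": 0.0034, "dz": 0.14, "twist": 0}
    - {"jaw": -1, "dx": 0, "dy": 0.0034, "dz": 0.155, "twist": 0}
    - {"jaw": -1, "dx": 0, "dy": 0.0034, "dz": 0.159, "twist": 0}
    - {"jaw": -1, "dx": 0, "dy": 0.0034, "dz": 0.159, "twist": 0}
    - {"jaw": -1, "dx": 0, "dy": 0.0034, "dz": 0.159, "twist": 0}

```text
time_s: 5.97
tcp_pos: [0.584, 0.0665, 0.2078]
tool_rot: [0.0, 0.768, 0.64, 0.001]
ft_force: [-0.3, -0.7, -2.9]
opening: 0.0114
gripper_force: 59.3
```

```bash
python3 -c "
from h import *
s=snap('wrist','w6');print(s['time_s'],s['tcp_pos'],s['ft_force'],s['moment'],s['opening'],rot(s['tool_rot']))
snap('scene','sc2')
t=cv2.imread('pics/sc2.png')[140:230,250:370];w=cv2.imread('pics/w6.png')[120:300,200:440]
cv2.imwrite('pics/c6.png',np.vstack([cv2.resize(t,(400,300),interpolation=2),cv2.resize(w,(400,300),interpolation=2)]))"
```

```text
5.9667 [0.58404496 0.0665238  0.20781435] [-0.30684459 -0.66828804 -2.91951354] [-0.0118984   0.0491484  -0.01025774] 0.01135039370286969 [[ 1.80197555e-01  9.83629515e-01  1.34862089e-03]
 [ 9.83630395e-01 -1.80197788e-01  5.24266311e-05]
 [ 2.94586883e-04  1.31709735e-03 -9.99999089e-01]]
```

View pics/c6.png

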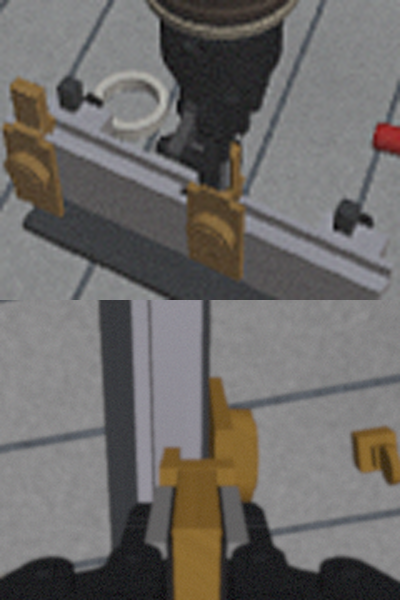

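The hook is over the lip: the plate is just in front of the lip's front edge (crop x~207) and the tongue (160-180) is over the channel (152-193). The scene view puts the lip top at about 0.140, so floor contact should come at TCP z of about 0.18.

Call:
send_rows:
  plan:
    - {"jaw": -1, "dx": 0, "dy": 0, "dz": 0.008, "twist": 0}
    - {"jaw": -1, "dx": 0, "dy": 0, "dz": 0.016, "twist": 0}
    - {"jaw": -1, "dx": 0, "dy": 0, "dz": 0.024, "twist": 0}
    - {"jaw": -1, "dx": 0, "dy": 0, "dz": 0.028, "twist": 0}
    - {"jaw": -1, "dx": 0, "dy": 0, "dz": 0.028, "twist": 0}
    - {"jaw": -1, "dx": 0, "dy": 0, "dz": 0.028, "twist": 0}

```text
time_s: 6.57
tcp_pos: [0.5833, 0.0662, 0.1926]
tool_rot: [-0.0, 0.768, 0.64, -0.0]
ft_force: [-0.9, -0.2, -3.8]
opening: 0.0112
gripper_force: 59.4
```

Call:
send_rows:
  plan:
    - {"jaw": -1, "dx": 0, "dy": 0, "dz": 0.002, "twist": 0}
    - {"jaw": -1, "dx": 0, "dy": 0, "dz": 0.004, "twist": 0}
    - {"jaw": -1, "dx": 0, "dy": 0, "dz": 0.004, "twist": 0}
    - {"jaw": -1, "dx": 0, "dy": 0, "dz": 0.004, "twist": 0}

```text
time_s: 6.9
tcp_pos: [0.5835, 0.0663, 0.1908]
tool_rot: [0.0, 0.768, 0.64, 0.0]
ft_force: [0.5, 0.4, -3.4]
opening: 0.0111
gripper_force: 59.4
```

Call:
send_rows:
  plan:
    - {"jaw": -1, "dx": 0, "dy": 0, "dz": 0.002, "twist": 0}
    - {"jaw": -1, "dx": 0, "dy": 0, "dz": 0.004, "twist": 0}
    - {"jaw": -1, "dx": 0, "dy": 0, "dz": 0.004, "twist": 0}
    - {"jaw": -1, "dx": 0, "dy": 0, "dz": 0.004, "twist": 0}

```text
time_s: 7.23
tcp_pos: [0.5834, 0.0663, 0.1887]
tool_rot: [-0.0, 0.768, 0.64, -0.0]
ft_force: [-0.6, 0.3, -3.0]
opening: 0.0113
gripper_force: 59.4
```

Call:
send_rows:
  plan:
    - {"jaw": -1, "dx": 0, "dy": 0, "dz": 0.002, "twist": 0}
    - {"jaw": -1, "dx": 0, "dy": 0, "dz": 0.004, "twist": 0}
    - {"jaw": -1, "dx": 0, "dy": 0, "dz": 0.005, "twist": 0}
    - {"jaw": -1, "dx": 0, "dy": 0, "dz": 0.005, "twist": 0}
    - {"jaw": -1, "dx": 0, "dy": 0, "dz": 0.005, "twist": 0}

```text
time_s: 7.65
tcp_pos: [0.5835, 0.0663, 0.1863]
tool_rot: [-0.0, 0.768, 0.64, -0.0]
ft_force: [1.2, 0.1, -3.3]
opening: 0.011
gripper_force: 59.4
```

Call:
send_rows:
  plan:
    - {"jaw": -1, "dx": 0, "dy": 0, "dz": 0.002, "twist": 0}
    - {"jaw": -1, "dx": 0, "dy": 0, "dz": 0.004, "twist": 0}
    - {"jaw": -1, "dx": 0, "dy": 0, "dz": 0.004, "twist": 0}
    - {"jaw": -1, "dx": 0, "dy": 0, "dz": 0.004, "twist": 0}

```text
time_s: 7.98
tcp_pos: [0.5834, 0.0663, 0.1842]
tool_rot: [-0.0, 0.768, 0.64, -0.0]
ft_force: [0.0, -0.6, -3.5]
opening: 0.0113
gripper_force: 59.4
```

Call:
send_rows:
  plan:
    - {"jaw": -1, "dx": 0, "dy": 0, "dz": 0.002, "twist": 0}
    - {"jaw": -1, "dx": 0, "dy": 0, "dz": 0.003, "twist": 0}
    - {"jaw": -1, "dx": 0, "dy": 0, "dz": 0.003, "twist": 0}
    - {"jaw": -1, "dx": 0, "dy": 0, "dz": 0.003, "twist": 0}

```text
time_s: 8.32
tcp_pos: [0.5834, 0.0663, 0.1828]
tool_rot: [-0.0, 0.768, 0.64, -0.0]
ft_force: [0.1, -0.6, -3.0]
opening: 0.0109
gripper_force: 59.4
```

Call:
send_rows:
  plan:
    - {"jaw": -1, "dx": 0, "dy": 0, "dz": 0.002, "twist": 0}
    - {"jaw": -1, "dx": 0, "dy": 0, "dz": 0.003, "twist": 0}
    - {"jaw": -1, "dx": 0, "dy": 0, "dz": 0.003, "twist": 0}
    - {"jaw": -1, "dx": 0, "dy": 0, "dz": 0.003, "twist": 0}

```text
time_s: 8.65
tcp_pos: [0.5834, 0.0663, 0.1813]
tool_rot: [-0.0, 0.768, 0.64, -0.0]
ft_force: [-0.2, -0.5, -3.8]
opening: 0.0111
gripper_force: 59.4
```

Call:
send_rows:
  plan:
    - {"jaw": -1, "dx": 0, "dy": 0, "dz": 0.002, "twist": 0}
    - {"jaw": -1, "dx": 0, "dy": 0, "dz": 0.003, "twist": 0}
    - {"jaw": -1, "dx": 0, "dy": 0, "dz": 0.003, "twist": 0}
    - {"jaw": -1, "dx": 0, "dy": 0, "dz": 0.003, "twist": 0}

```text
time_s: 8.98
tcp_pos: [0.5834, 0.0663, 0.1798]
tool_rot: [-0.0, 0.768, 0.64, -0.0]
ft_force: [-0.1, 0.1, -3.3]
opening: 0.0112
gripper_force: 59.4
```

Call:
send_rows:
  plan:
    - {"jaw": -1, "dx": 0, "dy": 0, "dz": 0.002, "twist": 0}
    - {"jaw": -1, "dx": 0, "dy": 0, "dz": 0.003, "twist": 0}
    - {"jaw": -1, "dx": 0, "dy": 0, "dz": 0.003, "twist": 0}
    - {"jaw": -1, "dx": 0, "dy": 0, "dz": 0.003, "twist": 0}

```text
time_s: 9.32
tcp_pos: [0.5835, 0.0663, 0.1783]
tool_rot: [0.0, 0.768, 0.64, 0.0]
ft_force: [0.3, -0.5, -2.8]
opening: 0.0112
gripper_force: 59.4
```

Call:
send_rows:
  plan:
    - {"jaw": -1, "dx": 0, "dy": 0, "dz": 0.001, "twist": 0}
    - {"jaw": -1, "dx": 0, "dy": 0, "dz": 0.002, "twist": 0}
    - {"jaw": -1, "dx": 0, "dy": 0, "dz": 0.002, "twist": 0}
    - {"jaw": -1, "dx": 0, "dy": 0, "dz": 0.002, "twist": 0}

```text
time_s: 9.65
tcp_pos: [0.5835, 0.0663, 0.1774]
tool_rot: [0.0, 0.768, 0.64, 0.0]
ft_force: [-0.3, -0.1, 0.5]
opening: 0.0109
gripper_force: 60.0
```

Contact was felt at TCP z of about 0.178 (about 4 N, lip top about 0.138). I'll slide towards the notch at light load.

Call:
send_rows:
  plan:
    - {"jaw": -1, "dx": -0.006, "dy": 0, "dz": 0, "twist": 0}
    - {"jaw": -1, "dx": -0.012, "dy": 0, "dz": 0, "twist": 0}
    - {"jaw": -1, "dx": -0.018, "dy": 0, "dz": 0, "twist": 0}
    - {"jaw": -1, "dx": -0.024, "dy": 0, "dz": 0, "twist": 0}
    - {"jaw": -1, "dx": -0.03, "dy": 0, "dz": 0, "twist": 0}
    - {"jaw": -1, "dx": -0.036, "dy": 0, "dz": 0, "twist": 0}
    - {"jaw": -1, "dx": -0.04, "dy": 0, "dz": 0, "twist": 0}
    - {"jaw": -1, "dx": -0.04, "dy": 0, "dz": 0, "twist": 0}

```text
time_s: 10.32
tcp_pos: [0.5797, 0.046, 0.1773]
tool_rot: [0.0, 0.768, 0.64, -0.0]
ft_force: [0.2, -1.2, 1.7]
opening: 0.0113
gripper_force: 59.9
```

Call:
send_rows:
  plan:
    - {"jaw": -1, "dx": -0.004, "dy": 0, "dz": 0, "twist": 0}
    - {"jaw": -1, "dx": -0.006, "dy": 0, "dz": 0, "twist": 0}
    - {"jaw": -1, "dx": -0.008, "dy": 0, "dz": 0, "twist": 0}
    - {"jaw": -1, "dx": -0.008, "dy": 0, "dz": 0, "twist": 0}

```text
time_s: 10.65
tcp_pos: [0.5791, 0.0426, 0.1773]
tool_rot: [0.0, 0.768, 0.64, -0.0]
ft_force: [0.2, 1.1, -0.7]
opening: 0.0112
gripper_force: 60.0
```

Call:
send_rows:
  plan:
    - {"jaw": -1, "dx": -0.002, "dy": 0, "dz": 0, "twist": 0}
    - {"jaw": -1, "dx": -0.004, "dy": 0, "dz": 0, "twist": 0}
    - {"jaw": -1, "dx": -0.004, "dy": 0, "dz": 0, "twist": 0}
    - {"jaw": -1, "dx": -0.004, "dy": 0, "dz": 0, "twist": 0}

```text
time_s: 10.98
tcp_pos: [0.5787, 0.0406, 0.1773]
tool_rot: [0.0, 0.768, 0.64, -0.0]
ft_force: [0.1, 0.5, 0.3]
opening: 0.0117
gripper_force: 60.0
```

Call:
send_rows:
  plan:
    - {"jaw": -1, "dx": -0.002, "dy": 0, "dz": 0, "twist": 0}
    - {"jaw": -1, "dx": -0.003, "dy": 0, "dz": 0, "twist": 0}
    - {"jaw": -1, "dx": -0.003, "dy": 0, "dz": 0, "twist": 0}
    - {"jaw": -1, "dx": -0.003, "dy": 0, "dz": 0, "twist": 0}

```text
time_s: 11.32
tcp_pos: [0.5784, 0.0392, 0.1773]
tool_rot: [-0.0, 0.768, 0.64, -0.0]
ft_force: [0.8, 0.4, 0.7]
opening: 0.0113
gripper_force: 60.0
```

Call:
send_rows:
  plan:
    - {"jaw": -1, "dx": -0.002, "dy": 0, "dz": 0, "twist": 0}
    - {"jaw": -1, "dx": -0.003, "dy": 0, "dz": 0, "twist": 0}
    - {"jaw": -1, "dx": -0.003, "dy": 0, "dz": 0, "twist": 0}
    - {"jaw": -1, "dx": -0.003, "dy": 0, "dz": 0, "twist": 0}

```text
time_s: 11.65
tcp_pos: [0.5782, 0.0376, 0.1773]
tool_rot: [0.0, 0.768, 0.64, -0.0]
ft_force: [-0.6, 0.7, 0.8]
opening: 0.0113
gripper_force: 59.9
```

Call:
send_rows:
  plan:
    - {"jaw": -1, "dx": -0.002, "dy": 0, "dz": 0, "twist": 0}
    - {"jaw": -1, "dx": -0.003, "dy": 0, "dz": 0, "twist": 0}
    - {"jaw": -1, "dx": -0.003, "dy": 0, "dz": 0, "twist": 0}
    - {"jaw": -1, "dx": -0.003, "dy": 0, "dz": 0, "twist": 0}

```text
time_s: 11.98
tcp_pos: [0.5778, 0.0362, 0.1772]
tool_rot: [-0.0, 0.768, 0.64, -0.0]
ft_force: [0.0, 0.1, -2.4]
opening: 0.0111
gripper_force: 59.4
```

Call:
send_rows:
  plan:
    - {"jaw": -1, "dx": -0.002, "dy": 0, "dz": 0, "twist": 0}
    - {"jaw": -1, "dx": -0.003, "dy": 0, "dz": 0, "twist": 0}
    - {"jaw": -1, "dx": -0.003, "dy": 0, "dz": 0, "twist": 0}
    - {"jaw": -1, "dx": -0.003, "dy": 0, "dz": 0, "twist": 0}

```text
time_s: 12.32
tcp_pos: [0.5777, 0.0347, 0.1773]
tool_rot: [-0.0, 0.768, 0.64, -0.0]
ft_force: [-0.3, 0.4, -3.2]
opening: 0.0114
gripper_force: 59.4
```

Free at the same height, so the tongue is over the notch. I'll lower it in small checked steps.

Call:
send_rows:
  plan:
    - {"jaw": -1, "dx": 0, "dy": 0, "dz": 0.002, "twist": 0}
    - {"jaw": -1, "dx": 0, "dy": 0, "dz": 0.004, "twist": 0}
    - {"jaw": -1, "dx": 0, "dy": 0, "dz": 0.004, "twist": 0}
    - {"jaw": -1, "dx": 0, "dy": 0, "dz": 0.004, "twist": 0}

```text
time_s: 12.65
tcp_pos: [0.5776, 0.0348, 0.1752]
tool_rot: [-0.0, 0.768, 0.64, -0.0]
ft_force: [-0.0, 0.4, -2.0]
opening: 0.0111
gripper_force: 59.4
```

Call:
send_rows:
  plan:
    - {"jaw": -1, "dx": 0, "dy": 0, "dz": 0.002, "twist": 0}
    - {"jaw": -1, "dx": 0, "dy": 0, "dz": 0.004, "twist": 0}
    - {"jaw": -1, "dx": 0, "dy": 0, "dz": 0.004, "twist": 0}
    - {"jaw": -1, "dx": 0, "dy": 0, "dz": 0.004, "twist": 0}

```text
time_s: 12.98
tcp_pos: [0.5776, 0.0348, 0.1733]
tool_rot: [-0.0, 0.768, 0.64, -0.0]
ft_force: [0.7, -0.2, -2.5]
opening: 0.0112
gripper_force: 59.4
```

Call:
send_rows:
  plan:
    - {"jaw": -1, "dx": 0, "dy": 0, "dz": 0.002, "twist": 0}
    - {"jaw": -1, "dx": 0, "dy": 0, "dz": 0.004, "twist": 0}
    - {"jaw": -1, "dx": 0, "dy": 0, "dz": 0.004, "twist": 0}
    - {"jaw": -1, "dx": 0, "dy": 0, "dz": 0.004, "twist": 0}

```text
time_s: 13.32
tcp_pos: [0.5777, 0.0348, 0.1712]
tool_rot: [-0.0, 0.768, 0.64, -0.0]
ft_force: [-0.5, -0.1, -1.5]
opening: 0.0111
gripper_force: 59.5
```

Call:
send_rows:
  plan:
    - {"jaw": -1, "dx": 0, "dy": 0, "dz": 0.002, "twist": 0}
    - {"jaw": -1, "dx": 0, "dy": 0, "dz": 0.003, "twist": 0}
    - {"jaw": -1, "dx": 0, "dy": 0, "dz": 0.003, "twist": 0}
    - {"jaw": -1, "dx": 0, "dy": 0, "dz": 0.003, "twist": 0}

```text
time_s: 13.65
tcp_pos: [0.5777, 0.0348, 0.1699]
tool_rot: [0.0, 0.768, 0.64, 0.0]
ft_force: [-0.0, -0.2, -0.4]
opening: 0.0112
gripper_force: 59.7
```

Call:
send_rows:
  plan:
    - {"jaw": -1, "dx": 0, "dy": 0, "dz": 0.001, "twist": 0}
    - {"jaw": -1, "dx": 0, "dy": 0, "dz": 0.001, "twist": 0}
    - {"jaw": -1, "dx": 0, "dy": 0, "dz": 0.001, "twist": 0}

```text
time_s: 13.9
tcp_pos: [0.5777, 0.0348, 0.1694]
tool_rot: [0.0, 0.768, 0.64, 0.0]
ft_force: [-0.3, -0.6, 1.6]
opening: 0.0114
gripper_force: 59.9
```

```bash
python3 -c "
from h import *
s=snap('wrist','w7');print(s['time_s'],s['tcp_pos'],s['ft_force'],s['moment'],s['opening'],[k for k in s])
snap('scene','sc3')
t=cv2.imread('pics/sc3.png')[140:230,250:370];w=cv2.imread('pics/w7.png')[120:300,200:440]
cv2.imwrite('pics/c7.png',np.vstack([cv2.resize(t,(400,300),interpolation=2),cv2.resize(w,(400,300),interpolation=2)]))"
```

```text
13.9 [0.57772404 0.03481093 0.16942191] [-0.33186877 -0.60790793  1.55980054] [ 0.02272159  0.16581437 -0.00109779] 0.011406068926863112 ['time_s', 'qpos', 'dq', 'joint_efforts', 'tcp_pos', 'tool_rot', 'ft_force', 'moment', 'gripper_force', 'opening']
```

View pics/c7.png

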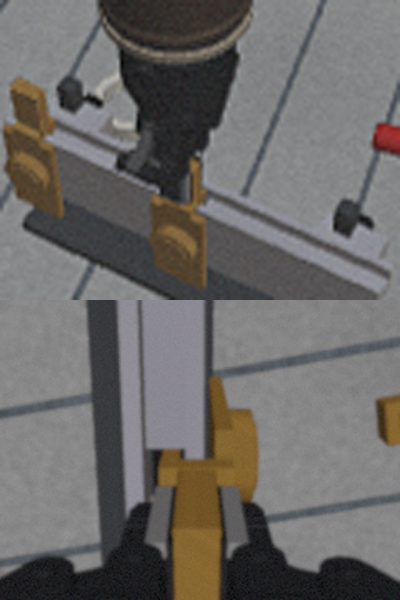

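The tongue is in the notch (its edge shows at crop (145-185,450)) and the plate is level with the fixed carrier. Releasing.

Call:
send_rows:
  plan:
    - {"jaw": -0.6, "dx": 0, "dy": 0, "dz": 0, "twist": 0}
    - {"jaw": -0.3, "dx": 0, "dy": 0, "dz": 0, "twist": 0}
    - {"jaw": -0.2, "dx": 0, "dy": 0, "dz": 0, "twist": 0}
    - {"jaw": -0.2, "dx": 0, "dy": 0, "dz": 0, "twist": 0}
    - {"jaw": -0.2, "dx": 0, "dy": 0, "dz": 0, "twist": 0}
    - {"jaw": -0.2, "dx": 0, "dy": 0, "dz": 0, "twist": 0}

```text
time_s: 14.5
tcp_pos: [0.5777, 0.0348, 0.1693]
tool_rot: [0.0, 0.768, 0.64, 0.0]
ft_force: [0.1, -0.3, 0.4]
opening: 0.0345
gripper_force: 0.0
```

```bash
python3 -c "
from h import *
s=snap('wrist','w8');print(s['time_s'],s['tcp_pos'],s['ft_force'],s['opening'])
snap('scene','sc4')
a=cv2.imread('pics/sc3.png');b=cv2.imread('pics/sc4.png')
g=cv2.cvtColor(a,6)[195:230,292:318].astype(np.float32)
for i,j in((a,b),):
  r=cv2.matchTemplate(cv2.cvtColor(j,6)[185:240,282:328].astype(np.float32),g,cv2.TM_CCOEFF_NORMED);print(cv2.minMaxLoc(r))
w=cv2.imread('pics/w8.png')[100:340,170:490];cv2.imwrite('pics/c8.png',np.vstack([cv2.resize(b[140:230,250:370],(400,300),interpolation=2),cv2.resize(w,(400,300),interpolation=2)]))"
```

```text
14.5 [0.5776809  0.03481363 0.16931842] [ 0.12773129 -0.33497145  0.3848514 ] 0.03453330787036485
(-0.29906904697418213, 0.828389048576355, (0, 20), (10, 10))
```

View pics/c8.png

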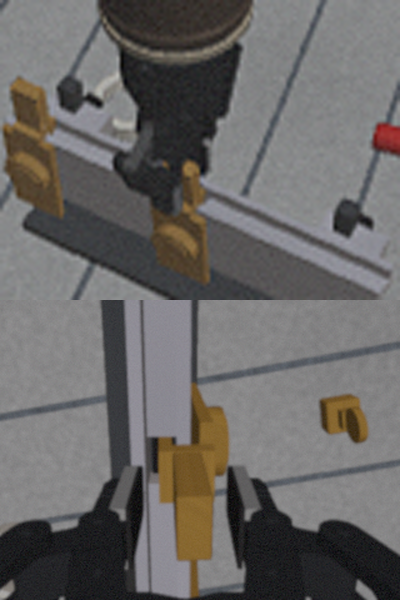

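The carrier stays hanging and the fingers are clear of the tab on both sides. Retreating straight up.

Call:
send_rows:
  plan:
    - {"jaw": -0.2, "dx": 0, "dy": 0, "dz": -0.02, "twist": 0}
    - {"jaw": -0.2, "dx": 0, "dy": 0, "dz": -0.05, "twist": 0}
    - {"jaw": -0.2, "dx": 0, "dy": 0, "dz": -0.09, "twist": 0}
    - {"jaw": -0.2, "dx": 0, "dy": 0, "dz": -0.14, "twist": 0}
    - {"jaw": -0.2, "dx": 0, "dy": 0, "dz": -0.2, "twist": 0}
    - {"jaw": -0.2, "dx": 0, "dy": 0, "dz": -0.26, "twist": 0}
    - {"jaw": -0.2, "dx": 0, "dy": 0, "dz": -0.26, "twist": 0}
    - {"jaw": -0.2, "dx": 0, "dy": 0, "dz": -0.26, "twist": 0}

```text
time_s: 15.27
tcp_pos: [0.5786, 0.0348, 0.3018]
tool_rot: [0.001, 0.768, 0.64, 0.002]
ft_force: [0.1, -0.3, -0.7]
opening: 0.0342
gripper_force: 0.0
```

```bash
python3 -c "
from h import *
s=snap('wrist','w9');print(s['time_s'],s['tcp_pos'],s['ft_force'])
snap('scene','sc5')
a=cv2.imread('pics/sc3.png');b=cv2.imread('pics/sc5.png')
g=cv2.cvtColor(a,6)[202:230,296:316].astype(np.float32)
print(cv2.minMaxLoc(cv2.matchTemplate(cv2.cvtColor(b,6)[192:240,286:326].astype(np.float32),g,cv2.TM_CCOEFF_NORMED)))
# tab top vs model: hung pose, lip .138 -> origin z .048
f=lambda z,y:np.round(proj('sc5',np.r_[np.array([.5777,.0348])+np.array([.178,.984])*y,z]),1)
print('tab top, home',f(.186,-.012),f(.186,.012),'riding',f(.194,-.012),f(.194,.012))
q=cv2.cvtColor(b,cv2.COLOR_BGR2HSV);u=int(f(.186,0)[0]);v=int(f(.186,0)[1]);print(u,v-10,b[v-10:v+8,u].tolist())"
```

```text
15.2667 [0.57857088 0.03483595 0.30178999] [ 0.10722975 -0.25450503 -0.71164466]
(-0.424591064453125, 0.9467239379882812, (0, 20), (10, 10))
tab top, home [299.7 186. ] [308.5 189.9] riding [299.6 183.9] [308.5 187.8]
304 178 [[133, 135, 132], [135, 134, 132], [135, 134, 133], [135, 131, 131], [137, 139, 137], [132, 133, 131], [138, 139, 137], [138, 137, 132], [126, 127, 127], [70, 102, 125], [55, 104, 131], [64, 105, 129], [67, 108, 136], [60, 92, 116], [47, 61, 72], [41, 57, 73], [47, 64, 77], [48, 62, 78]]
```

```bash
python3 -c "
from rig import manip
print(manip.hand_in())"
```

```text
the job is handed in; nothing more can be done
None
```

The carrier hangs on the rail: its tongue dropped about 8 mm into the notch with its bridge on the lip. The press on the rail stayed around 5 N at each check. The gripper let go and rose clear, and the job was handed in at about 15 s; I could not read the notch pad, so "fully home" rests on the measured drop, the forces and the camera.

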